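# Pack the graded set of tins into its foam-lined carton

## Task

Pack the set of four storage tins for shipping: stand each tin upright in the foam pocket made for its size, the smallest tin in the smallest and shallowest pocket and so on up to the largest in the deepest, each fully down so that all four lids stand level. Lower the tins in rather than dropping them, and leave the coffee cup and the glass jar that stand among them where they are.

Things in the scene. Friction and masses are not known exactly. Their poses are not given: they have to be found in the camera images.
- tin_52: The smallest of four round slip-lid storage tins, pale grey: a plain upright cylinder 52 mm across and 60 mm tall, 0.1 to 0.2 kg. Origin: centre of its underside; z up.
- tin_60: The second smallest of four round slip-lid storage tins, beige: a plain upright cylinder 60 mm across and 70 mm tall, 0.1 to 0.2 kg. Origin: centre of its underside; z up.
- tin_64: The second largest of four round slip-lid storage tins, dark green: a plain upright cylinder 64 mm across and 85 mm tall, 0.1 to 0.2 kg. Origin: centre of its underside; z up.
- tin_68: The largest of four round slip-lid storage tins, dark red: a plain upright cylinder 68 mm across and 100 mm tall, 0.1 to 0.2 kg. Origin: centre of its underside; z up.
- bed_52: Fixed light-grey foam block in the carton, 100 mm square and 70 mm tall, with the smallest round pocket in its top: 62 mm wide (mouth flared to 72 mm) and 18 mm deep, for the 52 mm tin. Origin: centre of the block's underside, 4 mm above the table; pocket on its z axis, pocket floor 52 mm above the origin, sides along its x and y.
- bed_60: Fixed light-grey foam block in the carton, 100 mm square and 70 mm tall, with the second smallest round pocket in its top: 70 mm wide (mouth flared to 80 mm) and 28 mm deep, for the 60 mm tin. Origin: centre of the block's underside, 4 mm above the table; pocket on its z axis, pocket floor 42 mm above the origin, sides along its x and y.
- bed_64: Fixed light-grey foam block in the carton, 100 mm square and 70 mm tall, with the second largest round pocket in its top: 74 mm wide (mouth flared to 84 mm) and 43 mm deep, for the 64 mm tin. Origin: centre of the block's underside, 4 mm above the table; pocket on its z axis, pocket floor 27 mm above the origin, sides along its x and y.
- bed_68: Fixed light-grey foam block in the carton, 100 mm square and 70 mm tall, with the largest round pocket in its top: 78 mm wide (mouth flared to 88 mm) and 58 mm deep, for the 68 mm tin. Origin: centre of the block's underside, 4 mm above the table; pocket on its z axis, pocket floor 12 mm above the origin, sides along its x and y.
- cup: White coffee cup with one handle, 72 mm wide, 85 mm with the handle, 53 mm tall, loose among the tins; not part of the set. Origin: at its underside, under the middle of cup and handle together.
- glass_jar: Clear glass clip-top jar with a wire clip, 90 mm across (clip to 52 mm from the axis) and 136 mm tall, loose among the tins; not part of the set (more such jars stand at the back of the table). Origin: centre of its underside.
Not all that is in view belongs to the job. What is shaped like the tin_68 but orange is not meant.

How it is judged:
At the end, for the whole second after the job is handed in: Every tin stands in the foam pocket of its own size: within 8 mm of its axis, its underside within 4 mm of the pocket floor, upright within 0.08 rad, at rest; cup and glass jar within 3 cm of where they stood (horizontal distance between tin_52 and bed_52 below 0.008 m and z of tin_52 in the frame of bed_52 below 0.056 m and angle between each of tin_52, tin_60, tin_64, tin_68's own z axis and vertical below 0.08 rad and linear speed of each of tin_52, tin_60, tin_64, tin_68 below 0.01 m/s and horizontal distance between tin_60 and bed_60 below 0.008 m and z of tin_60 in the frame of bed_60 below 0.046 m and horizontal distance between tin_64 and bed_64 below 0.008 m and z of tin_64 in the frame of bed_64 below 0.031 m and horizontal distance between tin_68 and bed_68 below 0.008 m and z of tin_68 in the frame of bed_68 below 0.016 m and distance of each of cup, glass_jar from where it was at the start of the episode below 0.03 m); the robot touches nothing.
It fails at once if a tin is tipped over (angle between any of tin_52, tin_60, tin_64, tin_68's own z axis and vertical above 0.6 rad).
It fails at once if a tin is let drop from a height (it falls free of the fingers faster than 0.9 m/s) ((linear speed of tin_52 above 0.9 m/s and contact force between tin_52 and the fingers below 0.01 N) or (linear speed of tin_60 above 0.9 m/s and contact force between tin_60 and the fingers below 0.01 N) or (linear speed of tin_64 above 0.9 m/s and contact force between tin_64 and the fingers below 0.01 N) or (linear speed of tin_68 above 0.9 m/s and contact force between tin_68 and the fingers below 0.01 N)).
It fails at once if the cup or the glass jar is pushed more than 3 cm or tipped (distance of any of cup, glass_jar from where it was at the start of the episode above 0.03 m or angle between any of cup, glass_jar's own z axis and vertical above 0.3 rad).
It also fails if it takes over 104 s, if anything falls off the work surface, if the arm or the gripper's body presses on something with over 40 N, if the wrist force passes 120 N, or if a joint passes its speed limit or range.

## Robot

A 6-joint arm with a two-finger parallel gripper is mounted at the origin on a cart in front of the work surface, level with it; the furniture and walls round the work are solid. World frame = base frame: x ahead of the robot, y to its left, z up, the work surface at z = 0. Lengths are in m, angles in rad, forces in N, time in s.
With the tool pointing down it reaches from about 0.35 to 0.775 m from the base axis. Payload 7.3 kg.
Tool frame: the origin (TCP) lies at the centre of the arm's flange, where the gripper is bolted on; the fingertips stand 178 mm ahead of it and the grasp point (between the pads) lies 159 mm ahead of it (tip_extent is the distance from the TCP to the fingertips, in m); z points along the fingers, y is the line along which they close (so a half turn about z gives the same grasp; the last joint's range is limited). The gripper opens to 92 mm and grips with 3 to 60 N. Pads are 19 mm wide; open, the fingers measure 130 mm over their backs; the gripper's body (75 mm by 190 mm) begins 47 mm behind the grasp point.
Start: joints at [1.02, 0.342, 1.524, -0, 1.275, -0.146], TCP at [0.207, 0.483, 0.405] pointing down, gripper open.
Joint ranges: [-2.53, 2.53], [-0.77, 2.02], [0.04, 2.7], [-1, 4.14], [0.28, 2.66], [-3.11, 3.11]. Speed limits (rad/s): [2.57, 2.57, 3.14, 3.14, 3.14, 3.14].

## Interface

Orientations are given as [roll, pitch, yaw] about the fixed x, y, z axes, in that order (R = Rz(yaw) Ry(pitch) Rx(roll)).
In Python, from cell import * gives the robot as it stands.
- The arm moves only by the tool arm_command, never from a script. Its arguments are lists of equal length, an entry for each row: "xyz": the shift along the world's x, y, z in mm, a list of three; "spin": the turn about the world's z in degrees. In form: {"xyz": [[tx, ty, tz], ...], "spin": [spin, ...]}. A call has 1 to 20 rows; each row shifts and turns the commanded pose from where the row before left it; what a row does not reach is not made up. A row lasts 1/10 s, in which the tool goes at most 50 mm and 8.59 degrees, less where a joint would pass 70% of its speed; a pose out of reach is approached as far as the arm can. A call with a gripper value outside its range is refused whole. "jaw" is the opening, from -1 (shut) to 1 (fully open), set as the call begins (left out, the last holds). The fingers move at their own pace and stop on an object; "squeeze" is the grip in N (left out, the last holds). Time passes only in rows, so rows that do not move let the fingers close. It gives the time, the measured TCP pose, the force, the opening and the grip force at its end, in the units of the state.
- observe(): the state, without advancing time (a new reading comes with each control period).
- read_camera(name): name is "scene" or "top" or "wrist"; returns a dict with "img" (384x512x3 uint8, red, green, blue), "depth" (384x512 float32, m along the optical axis (not along the pixel's ray), 0 where there is no reading), "fx", "fy", "cx", "cy" (pixels), "world_from_camera" (4x4, takes a point from camera to world coordinates). Camera axes: x right, y up, looking along -z (the intrinsics and any distortion apply to the point x, -y, -z); pixel columns grow to the right and rows downward; lengths in m; the calibration is good to about 2 mm. A picture is of the moment at which its call begins.
- hand_in(): hands the job in; it is judged then, once.
The state is a dict: "time": time; "qpos": joint angles; "qvel": joint speeds; "joint_efforts": joint torques, N m; "tool_pos": TCP position; "tool_rot": TCP orientation; "contact_force": force on the tool from outside, world axes, zero at the start; "torque": the same for the moment, N m; "opening": finger opening in m; "grip_force": force on a finger pad.
Only numpy, scipy, OpenCV 4.12 (cv2) and the standard library are available. Lean on these libraries where they do the work, as an engineer would, in place of code of your own. Each camera call takes 0.05 s, during which the arm holds its last target. There are 200 camera calls.

## Working session

There is one attempt and no reset: what is moved stays moved. The work goes in short steps, Python scripts to look and compute and a tool call to move; the robot and the scene stay as the last step left them, time stands still between calls to the robot, and variables do not carry over. Pictures are saved under pics/ and viewed, at most 14 in all, crops included, and the job is handed in when it is done.

Besides the shell and the picture viewer there is one more tool, called after "Emit:" as a command line: name --pt "numbers of a row" for each row, then --argument value for the rest. arm_command: Moves the arm, as the interface text tells. Its arguments: {"type":"object","properties":{"xyz":{"type":"array","items":{"type":"array","items":{"type":"number"}}},"spin":{"type":"array","items":{"type":"number"}},"jaw":{"type":"number"},"squeeze":{"type":"number"}},"required":["xyz","spin"]}

```bash
mkdir -p pics; ls; cat > h.py <<'E'
from cell import *
import numpy as np, cv2
def pts(c):
    h,w=c["depth"].shape; u,v=np.meshgrid(np.arange(w),np.arange(h)); d=c["depth"]
    P=np.stack([(u-c["cx"])/c["fx"]*d,-(v-c["cy"])/c["fy"]*d,-d],-1)
    M=np.array(c["world_from_camera"]); return P@M[:3,:3].T+M[:3,3]
def save(n,img,s=1):
    cv2.imwrite("pics/"+n,cv2.resize(img[...,::-1],None,fx=s,fy=s,interpolation=cv2.INTER_CUBIC))
E
python3 - <<'E'
from h import *
for n in("scene","top"):
    c=read_camera(n); save(n+"0.png",c["img"],1.5); np.savez(n+"0.npz",**c); print(n,c["fx"],np.round(c["world_from_camera"],3).tolist(), (c["depth"]>0).mean())
print(observe())
E
```

```text
pics
scene 351.72703622073834 [[0.424, 0.526, -0.737, -0.256], [-0.906, 0.25, -0.342, -0.386], [0.005, 0.813, 0.583, 0.64], [0.0, 0.0, 0.0, 1.0]] 0.9960378011067709
top 352.1564339077555 [[-0.018, 0.991, -0.129, 0.35], [-1.0, -0.021, -0.02, -0.031], [-0.022, 0.128, 0.991, 1.048], [0.0, 0.0, 0.0, 1.0]] 0.9964141845703125
{'time': 0.1, 'qpos': array([ 1.02004343e+00,  3.42655319e-01,  1.52489732e+00, -9.67700832e-06,
        1.27539858e+00, -1.46006248e-01]), 'qvel': array([ 0.00197389, -0.00113254, -0.00175082,  0.00022848, -0.00153953,
        0.00066023]), 'joint_efforts': array([ 1.02343649e-03, -4.32004845e+01, -2.44693708e+01,  7.17431470e-02,
        5.28009573e-02, -5.50246671e-05]), 'tool_pos': array([0.20666179, 0.48249112, 0.40412155]), 'tool_rot': array([-3.14024721e+00, -1.88498164e-04,  2.73684870e+00]), 'contact_force': array([-0.3695352 , -0.99936557, -0.09398287]), 'torque': array([0.00075932, 0.0230698 , 0.00517557]), 'grip_force': 0.0, 'opening': 0.09172241569223027}
```

View pics/scene0.png

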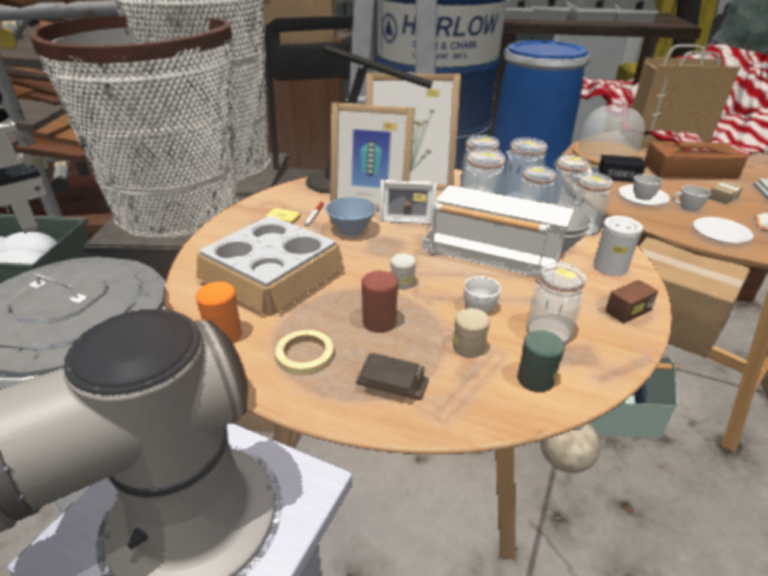

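View pics/top0.png

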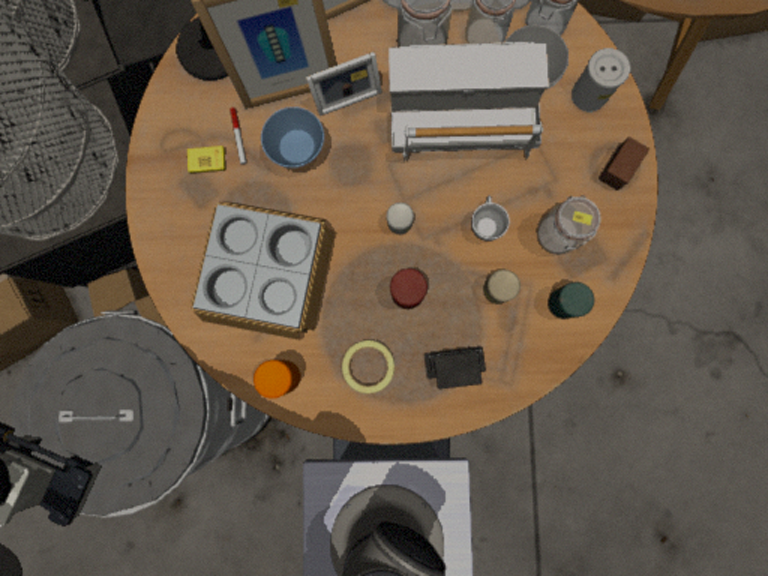

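```bash
cat > meas.py <<'E'
from h import *
def tins(c,P):
    hsv=cv2.cvtColor(c["img"],cv2.COLOR_RGB2HSV)
    for n,h,r,(u,v) in (("52",.06,26,(267,144)),("60",.07,30,(335,190)),("64",.085,32,(381,199)),("68",.1,34,(272,191)),("orange",.1,34,(182,252)),("jar",.136,45,(385,142)),("cup",.053,36,(326,148))):
        q=P[max(v-45,0):v+45,max(0,u-45):u+45].reshape(-1,3); z0=P[v,u]
        m=(abs(q[:,2]-h)<.006)&(np.hypot(*(q[:,:2]-z0[:2]).T)<.06)
        if m.sum()<10: print(n,z0,"few",m.sum());continue
        (x,y),rr=cv2.minEnclosingCircle((q[m][:,:2]*1000).astype(np.float32)); print(n,"top",np.round(np.median(q[m],0)*1000,1),"circ",round(x,1),round(y,1),round(rr,1),m.sum())
if __name__=="__main__":
    c=dict(np.load("top0.npz")); P=pts(c); tins(c,P)
    box=P[125:228,122:225].reshape(-1,3)
    f=box[abs(box[:,2]-.074)<.003]*1000; print("foam z",np.median(f[:,2]))
    print(np.round(cv2.boxPoints(cv2.minAreaRect(f[:,:2].astype(np.float32))),1).tolist())
    b=box[(box[:,2]<.080)&(box[:,2]>.005)]*1000
    # top-down raster of pocket points
    for u,v in((159,157),(194,163),(152,191),(185,197)):
        q=P[v-25:v+25,u-25:u+25].reshape(-1,3)*1000; d=np.hypot(*(q[:,:2]-P[v,u,:2]*1000).T)
        fl=np.median(P[v-4:v+5,u-4:u+5,2])*1000
        e=q[(d<50)&(q[:,2]<fl+2.5)]; 
        # rim: project hole pixels onto top plane with rays, mouth contour
        M=c["world_from_camera"]; o=M[:3,3]*1000
        h=q[(q[:,2]<70)&(d<55)]; t=(74-o[2])/(h[:,2]-o[2]); w=o+(h-o)*t[:,None]
        (x,y),r=cv2.minEnclosingCircle(w[:,:2].astype(np.float32))
        print((u,v),"floor z",round(fl,1),"floor ctr",np.round(e.mean(0)[:2],1),"rim",round(x,1),round(y,1),round(r,1))
E
python3 meas.py; python3 - <<'E'
from h import *
i=np.load("top0.npz")["img"]; save("crop1.png",i[110:270,110:430],2.5)
E
```

```text
52 top [616.5 -38.   57.7] circ 616.5 -38.3 26.3 245
60 top [ 475.3 -228.5   67.7] circ 475.8 -229.3 30.2 360
64 top [ 445.5 -355.9   82.9] circ 446.2 -356.6 32.6 431
68 top [472.6 -50.9  97.7] circ 473.2 -50.6 34.2 482
orange top [312.7 195.6  97.8] circ 312.5 195.7 34.3 510
jar top [ 584.3 -352.3  133.8] circ 584.5 -352.9 38.9 624
cup top [ 608.9 -216.6   51.4] circ 602.7 -213.1 36.5 88
foam z 73.00791740179268
[[404.6000061035156, 154.5], [601.5, 113.0], [643.0999755859375, 310.6000061035156], [446.20001220703125, 352.0]]
(159, 157) floor z 44.8 floor ctr [586.4 275.6] rim 584.3 273.8 54.5
(194, 163) floor z 15.8 floor ctr [568.4 177.9] rim 571.4 177.6 54.7
(152, 191) floor z 29.8 floor ctr [487.3 299.1] rim 484.4 293.6 58.5
(185, 197) floor z 54.9 floor ctr [464.6 195.7] rim 460.7 193.5 57.7
```

View pics/crop1.png

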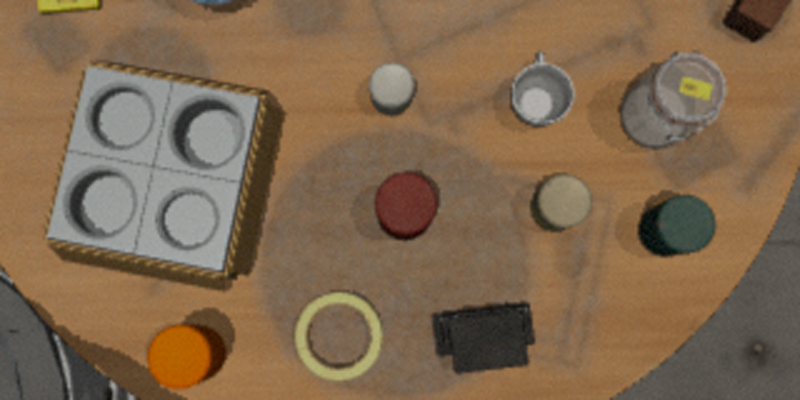

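```bash
python3 - <<'E'
from h import *
c=dict(np.load("top0.npz")); P=pts(c)*1000; o=c["world_from_camera"][:3,3]*1000
q=P[120:235,115:230]; print("carton max z",np.percentile(q[...,2],[50,99,100]))
t=(73-o[2])/(P[...,2]-o[2]); W=o+(P-o)*t[...,None]
m=np.zeros(P.shape[:2],np.uint8); m[120:235,115:230]=(q[...,2]<71)
n,l,s,cen=cv2.connectedComponentsWithStats(m,connectivity=4)
for i in range(1,n):
    if 200<s[i,4]<2500:
        w=W[l==i][:,:2].astype(np.float32); ct=cv2.convexHull(w); e=cv2.fitEllipse(ct); k=cv2.minEnclosingCircle(w)
        print(cen[i].round(),s[i,4],"ell",np.round(e[0],1),np.round(e[1],1),"circ",np.round(k[0],1),round(k[1],1))
b=(P[...,2]>130)&(P[...,0]>300)&(P[...,0]<700)&(abs(P[...,1])<420); 
n,l,s,cen=cv2.connectedComponentsWithStats(b.astype(np.uint8))
for i in range(1,n):
    if s[i,4]>20: w=P[l==i]; print("tall",w.min(0).round(),w.max(0).round())
E
```

```text
carton max z [  12.50155579   76.01349174 1047.58943053]
[158. 156.] 547 ell [583.2 271.2] [76.5 84. ] circ [582.7 271. ] 42.2
[192. 162.] 675 ell [563.  172.6] [85.1 88.7] circ [564.4 172.4] 45.3
[150. 190.] 615 ell [484.2 291.5] [79.9 80.6] circ [483.6 290.6] 42.1
[185. 197.] 455 ell [463.4 194. ] [68.2 70.1] circ [462.8 193.9] 35.6
tall [ 350. -392.  130.] [ 623.  -31. 1048.]<stdin>:4: RuntimeWarning: divide by zero encountered in divide
<stdin>:4: RuntimeWarning: invalid value encountered in multiply
```

Emit:
arm_command --pt "15 -30 0" --pt "15 -30 0" --pt "15 -30 0" --pt "15 -30 0" --pt "15 -30 0" --pt "15 -30 0" --pt "15 -30 0" --pt "15 -30 0" --pt "15 -30 0" --pt "15 -30 0" --pt "15 -30 0" --pt "15 -30 0" --pt "15 -30 0" --pt "15 -30 0" --pt "15 -30 0" --spin '[-8.25,-8.25,-8.25,-8.25,-8.25,-8.25,-8.25,-8.25,-8.25,-8.25,-8.25,-8.25,-8.25,-8.25,-8.25]' --jaw 1

```text
time: 1.6
tool_pos: [0.4321, 0.0312, 0.4046]
tool_rot: [-3.141, 0.0, 0.571]
contact_force: [0.8, 1.6, 0.0]
opening: 0.0916
grip_force: 0.0
```

Emit:
arm_command --pt "10 -20 0" --pt "10 -20 0" --pt "11 -20 0" --pt "10 -22 0" --pt "0 0 -20" --pt "0 0 -30" --pt "0 0 -30" --pt "0 0 -30" --pt "0 0 -25" --pt "0 0 -15" --pt "0 0 -13" --pt "0 0 0" --pt "0 0 0" --spin '[0,0,0,0,0,0,0,0,0,0,0,0,0]'

```text
time: 2.9
tool_pos: [0.4728, -0.0494, 0.2418]
tool_rot: [-3.141, 0.0, 0.577]
contact_force: [-0.7, -0.1, -0.1]
opening: 0.0918
grip_force: 0.0
```

Emit:
arm_command --pt "0 0 0" --pt "0 0 0" --pt "0 0 0" --pt "0 0 0" --pt "0 0 0" --pt "0 0 0" --pt "0 0 0" --pt "0 0 0" --spin '[0,0,0,0,0,0,0,0]' --jaw -1 --squeeze 25

```text
time: 3.7
tool_pos: [0.4729, -0.0495, 0.2422]
tool_rot: [3.141, -0.001, 0.577]
contact_force: [1.3, -0.8, 6.3]
opening: 0.068
grip_force: 25.0
```

Emit:
arm_command --pt "0 0 10" --pt "0 0 20" --pt "0 0 30" --pt "0 0 30" --pt "0 0 30" --pt "0 0 20" --pt "5 12 0" --pt "8 20 0" --pt "12 30 0" --pt "12 30 0" --pt "12 30 0" --pt "12 30 0" --pt "12 30 0" --pt "9 20 0" --pt "5 12 0" --pt "3 8 0" --pt "0 0 0" --pt "0 0 0" --spin '[0,0,0,0,0,0,0,0,0,0,0,0,0,0,0,0,0,0]'

```text
time: 5.5
tool_pos: [0.5625, 0.172, 0.3814]
tool_rot: [3.142, 0.001, 0.577]
contact_force: [-0.9, -0.7, -3.4]
opening: 0.0679
grip_force: 25.0
```

```bash
python3 - <<'E'
from h import *
c=read_camera("top"); P=pts(c)*1000
h=cv2.cvtColor(c["img"],cv2.COLOR_RGB2HSV).astype(int)
c2=read_camera("wrist"); save("mix1.png",np.hstack([c["img"][90:250,100:260].repeat(2,0).repeat(2,1),c2["img"][:320]]),0.9)
s=read_camera("scene"); save("sc1.png",s["img"][120:280,80:340],2.5); print(observe()["tool_pos"])
E
```

```text
[0.56261461 0.17172263 0.38190166]
```

View pics/mix1.png

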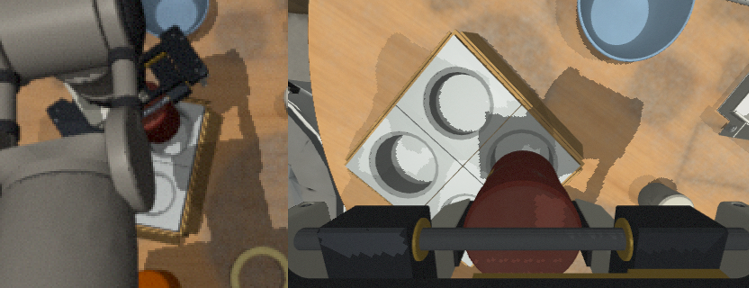

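Emit:
arm_command --pt "0 1 -10" --pt "0 0 -15" --pt "0 0 -15" --pt "0 0 -15" --pt "0 0 -10" --pt "0 0 -10" --pt "0 0 -10" --pt "0 0 -10" --pt "0 0 -10" --pt "0 0 -5" --pt "0 0 0" --spin '[0,0,0,0,0,0,0,0,0,0,0]'

```text
time: 6.75
tool_pos: [0.5626, 0.1736, 0.2709]
tool_rot: [-3.141, 0.001, 0.577]
contact_force: [0.1, -0.2, -2.2]
opening: 0.0678
grip_force: 25.0
```

Emit:
arm_command --pt "0 0 -4" --pt "0 0 -4" --pt "0 0 -3" --pt "0 0 0" --pt "0 0 0" --spin '[0,0,0,0,0]'

```text
time: 7.25
tool_pos: [0.5628, 0.1736, 0.2608]
tool_rot: [3.141, -0.0, 0.577]
contact_force: [-0.4, -0.9, -1.9]
opening: 0.0682
grip_force: 25.0
```

Emit:
arm_command --pt "0 0 -1" --pt "0 0 -1" --pt "0 0 -1" --pt "0 0 0" --pt "0 0 0" --spin '[0,0,0,0,0]'

```text
time: 7.75
tool_pos: [0.5628, 0.1736, 0.2582]
tool_rot: [3.141, -0.001, 0.577]
contact_force: [-1.0, -0.4, 4.2]
opening: 0.068
grip_force: 25.0
```

Emit:
arm_command --pt "0 0 0" --pt "0 0 0" --pt "0 0 0" --pt "0 0 0" --pt "0 0 0" --pt "0 0 20" --pt "0 0 30" --pt "0 0 40" --pt "0 0 40" --spin '[0,0,0,0,0,0,0,0,0]' --jaw 1

```text
time: 8.65
tool_pos: [0.5625, 0.1735, 0.3888]
tool_rot: [-3.141, 0.001, 0.577]
contact_force: [0.6, 1.3, 0.2]
opening: 0.092
grip_force: 0.0
```

Emit:
arm_command --pt "-5 -20 0" --pt "-9 -40 0" --pt "-9 -40 0" --pt "-9 -40 0" --pt "-9 -40 0" --pt "-9 -40 0" --pt "-9 -40 0" --pt "-9 -40 0" --pt "-9 -40 0" --pt "-5 -40 0" --pt "-5 -22 0" --pt "0 0 -20" --pt "0 0 -40" --pt "0 0 -40" --pt "0 0 -30" --pt "0 0 -20" --pt "0 0 -15" --pt "0 0 -10" --pt "0 0 0" --pt "0 0 0" --spin '[0,0,0,0,0,0,0,0,0,0,0,0,0,0,0,0,0,0,0,0]'

```text
time: 10.65
tool_pos: [0.476, -0.2286, 0.2132]
tool_rot: [3.141, -0.0, 0.577]
contact_force: [0.8, 0.4, 0.7]
opening: 0.0918
grip_force: 0.0
```

Emit:
arm_command --pt "0 0 0" --pt "0 0 0" --pt "0 0 0" --pt "0 0 0" --pt "0 0 0" --pt "0 0 0" --pt "0 0 0" --pt "0 0 0" --spin '[0,0,0,0,0,0,0,0]' --jaw -1

```text
time: 11.45
tool_pos: [0.4758, -0.2284, 0.213]
tool_rot: [3.141, -0.0, 0.577]
contact_force: [-0.3, -0.2, 3.1]
opening: 0.0599
grip_force: 25.0
```

Emit:
arm_command --pt "0 0 10" --pt "0 0 20" --pt "0 0 30" --pt "0 0 30" --pt "0 0 30" --pt "0 0 20" --pt "3 15 0" --pt "6 25 0" --pt "8 40 0" --pt "8 40 0" --pt "8 40 0" --pt "8 40 0" --pt "8 40 0" --pt "8 40 0" --spin '[0,0,0,0,0,0,0,0,0,0,0,0,0,0]'

```text
time: 12.85
tool_pos: [0.532, 0.0543, 0.3513]
tool_rot: [-3.14, 0.002, 0.577]
contact_force: [0.0, 0.3, -1.0]
opening: 0.0598
grip_force: 25.0
```

Emit:
arm_command --pt "8 40 0" --pt "8 40 0" --pt "8 40 0" --pt "8 40 0" --pt "8 30 0" --pt "7 20 0" --pt "6 8 0" --pt "5 2 0" --pt "0 0 0" --pt "0 0 0" --spin '[0,0,0,0,0,0,0,0,0,0]'

```text
time: 13.85
tool_pos: [0.5908, 0.2706, 0.3524]
tool_rot: [3.142, 0.001, 0.576]
contact_force: [0.1, -0.0, -1.6]
opening: 0.06
grip_force: 25.0
```

Emit:
arm_command --pt "-4 0 0" --pt "-4 1 0" --pt "0 0 -10" --pt "0 0 -15" --pt "0 0 -15" --pt "0 0 -10" --pt "0 0 -10" --pt "0 0 -10" --pt "0 0 -8" --pt "0 0 -5" --pt "0 0 -3" --pt "0 0 -2" --pt "0 0 0" --pt "0 0 0" --spin '[0,0,0,0,0,0,0,0,0,0,0,0,0,0]'

```text
time: 15.25
tool_pos: [0.5828, 0.2726, 0.2651]
tool_rot: [3.141, -0.001, 0.577]
contact_force: [0.4, 0.2, -0.9]
opening: 0.06
grip_force: 25.0
```

Emit:
arm_command --pt "0 0 -2" --pt "0 0 -1" --pt "0 0 -1" --pt "0 0 0" --pt "0 0 0" --spin '[0,0,0,0,0]'

```text
time: 15.75
tool_pos: [0.5827, 0.2726, 0.2607]
tool_rot: [3.142, 0.0, 0.577]
contact_force: [0.4, -0.1, -1.2]
opening: 0.0598
grip_force: 25.0
```

Emit:
arm_command --pt "0 -1 -1" --pt "0 0 -1" --pt "0 0 0" --pt "0 0 0" --spin '[0,0,0,0]'

```text
time: 16.15
tool_pos: [0.5828, 0.2715, 0.2591]
tool_rot: [3.141, -0.0, 0.577]
contact_force: [-0.4, -1.3, 2.5]
opening: 0.0602
grip_force: 25.0
```

Emit:
arm_command --pt "0 0 0" --pt "0 0 0" --pt "0 0 0" --pt "0 0 0" --pt "0 0 0" --pt "0 0 20" --pt "0 0 30" --pt "0 0 40" --pt "0 0 40" --spin '[0,0,0,0,0,0,0,0,0]' --jaw 1

```text
time: 17.05
tool_pos: [0.5826, 0.2715, 0.3898]
tool_rot: [-3.141, 0.001, 0.577]
contact_force: [0.9, 0.7, 0.4]
opening: 0.092
grip_force: 0.0
```

Emit:
arm_command --pt "-5 -20 0" --pt "-9 -40 0" --pt "-9 -40 0" --pt "-9 -40 0" --pt "-9 -40 0" --pt "-9 -40 0" --pt "-9 -40 0" --pt "-9 -40 0" --pt "-9 -40 0" --pt "-9 -40 0" --pt "-9 -40 0" --pt "-9 -40 0" --pt "-9 -40 0" --pt "-9 -40 0" --pt "-9 -40 0" --pt "-9 -40 0" --pt "-4 -15 0" --pt "0 0 0" --pt "0 0 0" --spin '[0,0,0,0,0,0,0,0,0,0,0,0,0,0,0,0,0,0,0]'

```text
time: 18.95
tool_pos: [0.4388, -0.3628, 0.3886]
tool_rot: [-3.141, -0.0, 0.577]
contact_force: [-0.3, 1.0, -0.9]
opening: 0.0917
grip_force: 0.0
```

Emit:
arm_command --pt "4 4 0" --pt "3 2 -20" --pt "0 0 -40" --pt "0 0 -40" --pt "0 0 -30" --pt "0 0 -20" --pt "0 0 -10" --pt "0 0 -2" --pt "0 0 0" --pt "0 0 0" --spin '[0,0,0,0,0,0,0,0,0,0]'

```text
time: 19.95
tool_pos: [0.4462, -0.3575, 0.2281]
tool_rot: [3.139, -0.0, 0.577]
contact_force: [0.2, -0.3, 0.2]
opening: 0.0919
grip_force: 0.0
```

Emit:
arm_command --pt "0 0 0" --pt "0 0 0" --pt "0 0 0" --pt "0 0 0" --pt "0 0 0" --pt "0 0 0" --pt "0 0 0" --pt "0 0 0" --spin '[0,0,0,0,0,0,0,0]' --jaw -1

```text
time: 20.75
tool_pos: [0.4457, -0.3575, 0.2269]
tool_rot: [3.141, 0.0, 0.577]
contact_force: [-1.5, 0.9, 3.4]
opening: 0.0642
grip_force: 25.0
```

Emit:
arm_command --pt "0 0 10" --pt "0 0 20" --pt "0 0 30" --pt "0 0 30" --pt "0 0 30" --pt "0 0 20" --pt "0 15 0" --pt "2 25 0" --pt "2 40 0" --pt "2 40 0" --pt "2 40 0" --pt "3 40 0" --pt "3 40 0" --pt "3 40 0" --pt "3 40 0" --spin '[0,0,0,0,0,0,0,0,0,0,0,0,0,0,0]'

```text
time: 22.25
tool_pos: [0.4646, -0.0349, 0.3655]
tool_rot: [-3.14, 0.002, 0.577]
contact_force: [1.0, 0.6, -1.2]
opening: 0.0638
grip_force: 25.0
```

Emit:
arm_command --pt "3 40 0" --pt "3 40 0" --pt "3 40 0" --pt "2 40 0" --pt "2 40 0" --pt "2 40 0" --pt "2 40 0" --pt "2 25 0" --pt "0 15 0" --pt "0 8 0" --pt "0 0 0" --pt "0 0 0" --spin '[0,0,0,0,0,0,0,0,0,0,0,0]'

```text
time: 23.45
tool_pos: [0.4847, 0.2897, 0.3665]
tool_rot: [3.141, 0.001, 0.576]
contact_force: [0.0, -0.1, -1.3]
opening: 0.0643
grip_force: 25.0
```

Emit:
arm_command --pt "0 1 -10" --pt "0 0 -15" --pt "0 0 -15" --pt "0 0 -15" --pt "0 0 -10" --pt "0 0 -10" --pt "0 0 -10" --pt "0 0 -8" --pt "0 0 -5" --pt "0 0 -4" --pt "0 0 -3" --pt "0 0 0" --pt "0 0 0" --spin '[0,0,0,0,0,0,0,0,0,0,0,0,0]'

```text
time: 24.75
tool_pos: [0.4848, 0.2917, 0.262]
tool_rot: [3.141, -0.0, 0.577]
contact_force: [-0.2, 0.2, -1.9]
opening: 0.064
grip_force: 25.0
```

Emit:
arm_command --pt "0 0 -1" --pt "0 0 -1" --pt "0 0 -1" --pt "0 0 0" --pt "0 0 0" --spin '[0,0,0,0,0]'

```text
time: 25.25
tool_pos: [0.4847, 0.2916, 0.2587]
tool_rot: [3.141, 0.0, 0.577]
contact_force: [-1.1, 0.3, -1.8]
opening: 0.064
grip_force: 25.0
```

Emit:
arm_command --pt "0 0 -1" --pt "0 0 -1" --pt "0 0 0" --pt "0 0 0" --spin '[0,0,0,0]'

```text
time: 25.65
tool_pos: [0.4848, 0.2916, 0.2579]
tool_rot: [3.141, -0.001, 0.577]
contact_force: [-2.0, -1.2, 7.3]
opening: 0.0638
grip_force: 25.0
```

Emit:
arm_command --pt "0 0 0" --pt "0 0 0" --pt "0 0 0" --pt "0 0 0" --pt "0 0 0" --pt "0 0 20" --pt "0 0 30" --pt "0 0 40" --pt "0 0 40" --spin '[0,0,0,0,0,0,0,0,0]' --jaw 1

```text
time: 26.55
tool_pos: [0.4846, 0.2915, 0.3878]
tool_rot: [-3.141, 0.001, 0.577]
contact_force: [0.3, 1.0, -0.6]
opening: 0.0917
grip_force: 0.0
```

Emit:
arm_command --pt "8 -20 0" --pt "14 -35 0" --pt "14 -35 0" --pt "14 -35 0" --pt "14 -35 0" --pt "14 -35 0" --pt "14 -35 0" --pt "14 -35 0" --pt "14 -35 0" --pt "8 -20 0" --pt "4 -10 0" --pt "0 0 0" --pt "0 0 0" --spin '[0,0,0,0,0,0,0,0,0,0,0,0,0]'

```text
time: 27.85
tool_pos: [0.6165, -0.0376, 0.3866]
tool_rot: [-3.141, 0.0, 0.577]
contact_force: [-0.9, 0.9, -0.0]
opening: 0.0915
grip_force: 0.0
```

Emit:
arm_command --pt "0 0 -20" --pt "0 0 -40" --pt "0 0 -40" --pt "0 0 -30" --pt "0 0 -25" --pt "0 0 -15" --pt "0 0 -10" --pt "0 0 -5" --pt "0 0 0" --pt "0 0 0" --spin '[0,0,0,0,0,0,0,0,0,0]'

```text
time: 28.85
tool_pos: [0.617, -0.0381, 0.2027]
tool_rot: [3.14, -0.001, 0.577]
contact_force: [0.3, 0.6, 0.5]
opening: 0.0918
grip_force: 0.0
```

Emit:
arm_command --pt "0 0 0" --pt "0 0 0" --pt "0 0 0" --pt "0 0 0" --pt "0 0 0" --pt "0 0 0" --pt "0 0 0" --pt "0 0 0" --pt "0 0 0" --spin '[0,0,0,0,0,0,0,0,0]' --jaw -1

```text
time: 29.75
tool_pos: [0.6167, -0.0384, 0.2018]
tool_rot: [3.141, 0.0, 0.577]
contact_force: [-0.4, -1.7, 1.4]
opening: 0.052
grip_force: 25.0
```

Emit:
arm_command --pt "0 0 10" --pt "0 0 20" --pt "0 0 30" --pt "0 0 30" --pt "0 0 30" --pt "0 0 30" --pt "-8 12 0" --pt "-16 24 0" --pt "-20 30 0" --pt "-20 30 0" --pt "-20 30 0" --pt "-20 30 0" --pt "-16 24 0" --pt "-14 22 0" --pt "-10 16 0" --pt "-8 14 0" --pt "0 0 0" --pt "0 0 0" --spin '[0,0,0,0,0,0,0,0,0,0,0,0,0,0,0,0,0,0]'

```text
time: 31.55
tool_pos: [0.4642, 0.1938, 0.3514]
tool_rot: [3.142, 0.001, 0.578]
contact_force: [-0.2, 0.5, -1.0]
opening: 0.0515
grip_force: 25.0
```

Emit:
arm_command --pt "0 0 -10" --pt "0 0 -15" --pt "0 0 -15" --pt "0 0 -15" --pt "0 0 -10" --pt "0 0 -10" --pt "0 0 -6" --pt "0 0 -4" --pt "0 0 -3" --pt "0 0 -1" --pt "0 0 0" --pt "0 0 0" --spin '[0,0,0,0,0,0,0,0,0,0,0,0]'

```text
time: 32.75
tool_pos: [0.4648, 0.1937, 0.2631]
tool_rot: [3.141, -0.001, 0.577]
contact_force: [-1.0, -0.2, -0.7]
opening: 0.0515
grip_force: 25.0
```

Emit:
arm_command --pt "0 0 -1" --pt "0 0 -1" --pt "0 0 -1" --pt "0 0 0" --pt "0 0 0" --spin '[0,0,0,0,0]'

```text
time: 33.25
tool_pos: [0.4647, 0.1936, 0.2597]
tool_rot: [3.142, 0.0, 0.577]
contact_force: [-0.3, 0.5, -1.2]
opening: 0.0521
grip_force: 25.0
```

Emit:
arm_command --pt "0 0 -1" --pt "0 0 -1" --pt "0 0 0" --pt "0 0 0" --spin '[0,0,0,0]'

```text
time: 33.65
tool_pos: [0.4648, 0.1936, 0.2578]
tool_rot: [3.142, -0.0, 0.577]
contact_force: [0.1, -0.3, -0.0]
opening: 0.0519
grip_force: 25.0
```

Emit:
arm_command --pt "0 0 -1" --pt "0 0 0" --pt "0 0 0" --spin '[0,0,0]'

```text
time: 33.95
tool_pos: [0.4647, 0.1936, 0.2577]
tool_rot: [3.141, -0.001, 0.577]
contact_force: [-2.7, -0.8, 9.0]
opening: 0.0521
grip_force: 25.0
```

Emit:
arm_command --pt "0 0 0" --pt "0 0 0" --pt "0 0 0" --pt "0 0 0" --pt "0 0 0" --pt "0 0 20" --pt "0 0 30" --pt "0 0 40" --pt "0 0 40" --pt "0 -40 0" --pt "0 -40 0" --pt "0 -40 0" --pt "0 -40 0" --pt "0 -40 0" --pt "0 -40 0" --pt "0 -40 0" --pt "0 0 0" --pt "0 0 0" --spin '[0,0,0,0,0,0,0,0,0,0,0,0,0,0,0,0,0,0]' --jaw 1

```text
time: 35.75
tool_pos: [0.4646, -0.087, 0.3865]
tool_rot: [-3.141, 0.0, 0.575]
contact_force: [-0.7, -0.0, 0.6]
opening: 0.0917
grip_force: 0.0
```

```bash
python3 - <<'E'
from h import *
c=read_camera("top"); P=pts(c)*1000; save("top2.png",c["img"][90:290,80:400],2.4)
q=P[110:250,110:250].reshape(-1,3)
for n,r,x,y in(("52",26,464,194),("60",30,583,271),("64",32,485,291.6),("68",34,563,173)):
    m=q[(q[:,2]>105)&(q[:,2]<125)&(np.hypot(q[:,0]-x,q[:,1]-y)<48)]
    if len(m)<5: print(n,"none");continue
    k=cv2.minEnclosingCircle(m[:,:2].astype(np.float32)); A=np.linalg.lstsq(np.c_[m[:,:2],np.ones(len(m))],m[:,2],rcond=None)[0]
    print(n,np.round(k[0],1),round(k[1],1),"z",np.median(m[:,2]).round(1),"tilt",A[:2].round(3),len(m))
import meas; meas.tins(c,P/1000)
E
```

```text
52 [464.8 193.6] 26.4 z 113.6 tilt [0.02  0.019] 307
60 [582.4 270.5] 30.5 z 113.3 tilt [0.017 0.02 ] 392
64 [484.8 291.1] 32.7 z 113.3 tilt [0.007 0.016] 458
68 [563.3 172.7] 35.0 z 113.3 tilt [-0.     0.003] 495
52 [ 0.47733443 -0.0355292   0.57125791] few 0
60 [ 0.4130091  -0.12955763  0.55557336] few 0
64 [ 0.45420106 -0.37708929 -0.00386819] few 0
68 [ 0.4372173  -0.0452096   0.37024911] few 0
orange top [312.8 195.7  97.5] circ 312.5 195.7 34.5 506
jar top [ 584.4 -352.2  133.9] circ 584.9 -353.5 38.7 612
cup [ 0.47161821 -0.11816136  0.56355369] few 0
```

View pics/top2.png

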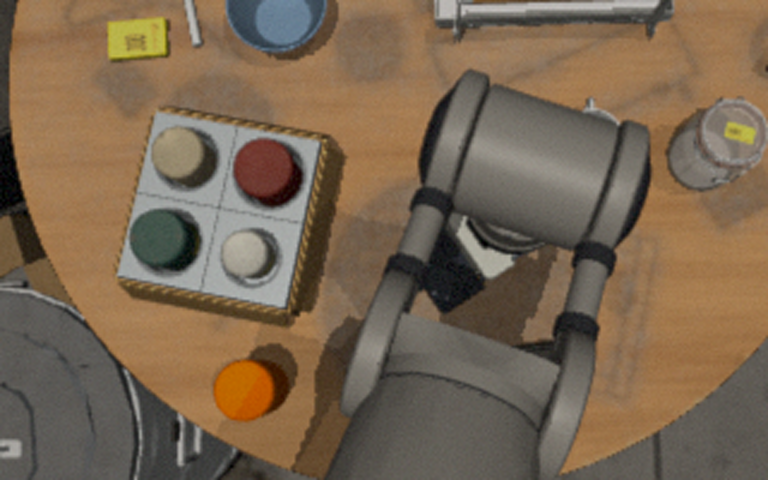

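All four tins are seated at the correct pockets: beige at (183,155), red (267,172), green (163,240) and grey (248,255). The lids are level at 113.3–113.6 mm (reading about 2.5 mm low, as before). The jar hasn't moved, the cup was never touched, and the arm is clear.

```bash
python3 -c "
from cell import *
print(hand_in())"
```

```text
the job is handed in; nothing more can be done
None
```

All four tins stand upright in their own pockets with lids level, as measured in the last top view; the jar had not moved, the cup was mostly hidden by the arm in that view but never approached, and the job is handed in (no verdict was returned).

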